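Seat the tagged taper plug and check that it rocks free

TASK

One taper plug stands on the middle pad of the grey deck: slide it along the deck, without lifting it, into the nest ringed in the colour of its own tag, so that it drops in and sits fully home and upright. Leave it still for a moment, then nudge it sideways so that it clearly rocks in its seat (at least 5 degrees) without coming out, and let it fall back fully home. Leave the other plug on its waiting stand, and do not move the bottles or the cup.

Things in the scene. Friction and masses are not known exactly. Their poses are not given: they have to be found in the camera images.
- plug_green (a point): turned taper plug, 102 mm across, 74 mm tall, 80 mm body too wide to grip, open at the top, with a green tag band round its upper body and a green rim. Point: on its axis, half-way up (37 mm above its foot). About 0.35 kg, slides easily (friction about 0.3); pushed high up it leans over instead. It stands upright on the pad or on the waiting stand; which of the two plugs stands on the pad changes.
- plug_red (a point): turned taper plug, 102 mm across, 74 mm tall, 80 mm body too wide to grip, open at the top, with a red tag band round its upper body and a red rim. Point: on its axis, half-way up (37 mm above its foot). About 0.35 kg, slides easily (friction about 0.3); pushed high up it leans over instead. It stands upright on the pad or on the waiting stand; which of the two plugs stands on the pad changes.
- plug_green_body: the same green-tagged plug; origin at the centre of its foot, z up its axis. From the foot up: flat foot 61 mm across; cone widening from 64 mm across at the foot to 88 mm at 10 mm height; shoulder 102 mm across from 10 to 20 mm; upright body 80 mm across from 20 to 74 mm, its top an open recess 60 mm across, floor at 34 mm. Heavy below, light above.
- plug_red_body: the same red-tagged plug; origin at the centre of its foot, z up its axis. From the foot up: flat foot 61 mm across; cone widening from 64 mm across at the foot to 88 mm at 10 mm height; shoulder 102 mm across from 10 to 20 mm; upright body 80 mm across from 20 to 74 mm, its top an open recess 60 mm across, floor at 34 mm. Heavy below, light above.
- nest_green (a point): centre of the mouth of the nest with the green ring and green front plate, level with the deck top. Cup 92 mm across, 12 mm deep, matching the plug's cone; fixed. A plug fully home has its shoulder flat on the deck, its foot 10 mm below this point, its centre 27 mm above it, its rim 64 mm above. Pushed outward there on the inner wall of its recess, near the rim, it tips over its shoulder's edge and drops back when let go. Which end of the deck it is at changes.
- nest_red (a point): centre of the mouth of the nest with the red ring and red front plate, level with the deck top. Cup 92 mm across, 12 mm deep, matching the plug's cone; fixed. A plug fully home has its shoulder flat on the deck, its foot 10 mm below this point, its centre 27 mm above it, its rim 64 mm above. Pushed outward there on the inner wall of its recess, near the rim, it tips over its shoulder's edge and drops back when let go. Which end of the deck it is at changes.
- pad (a point): centre of the top of the middle pad of the deck (plain grey block 130 x 130 mm, white front plate), 34 mm above the table. The deck is the pad and two nests side by side in one level row 390 mm long and 130 mm wide; the nest centres lie 130 mm from here, one to each side. No rails. A plug pushed low over a mouth leans in first, then drops home as it is pushed on to the centre.
- stand (a point): centre of the black top (116 x 116 mm) of the separate waiting stand, 34 mm above the table
- glue_bottle: white squeeze bottle, 47 mm across, 110 mm tall, a bystander; origin under its centre
- gel_cup: green cup with clear lid, 59 mm across, 49 mm tall, a bystander; origin under its centre
- clear_bottle: clear squeeze bottle with white cap, 31 mm across, 78 mm tall, a bystander; origin under its centre

How it is judged:
By the outcome, as a careful person would: the job done as asked, in the order asked, and still so for the second after the job is handed in, with the robot touching nothing.
It also fails if it takes over 50 s, if anything falls off the work surface, if the arm or the gripper's body presses on something with over 40 N, if the wrist force passes 120 N, or if a joint passes its speed limit or range.

ROBOT

A 6-joint arm with a two-finger parallel gripper is mounted at the origin on a cart in front of the work surface, level with it; the furniture and walls round the work are solid. World frame = base frame: x ahead of the robot, y to its left, z up, the work surface at z = 0. Lengths are in m, angles in rad, forces in N, time in s.
With the tool pointing down it reaches from about 0.3 to 0.85 m from the base axis. Payload 4.2 kg.
Tool frame: the origin (TCP) lies at the very end of the fingers, on their centre line; the grasp point (between the pads) lies 19 mm behind it; z points along the fingers, x is the direction in which the jaws open and shut, and the axes are right-handed (so a half turn about z gives the same grasp; the last joint's range is limited). The gripper opens to 91 mm and grips with 3 to 60 N. Pads are 32 mm wide; open, the fingers measure 118 mm over their backs; the gripper's body (76 mm by 178 mm) begins 60 mm behind the grasp point.
Start: joints at [1.294, 0.32, 1.565, -0, 1.257, -0.02], TCP at [0.146, 0.556, 0.214] pointing down, gripper open.
Joint ranges: [-3.11, 3.11], [-0.84, 2.01], [0.21, 2.61], [-1.34, 4.49], [0.05, 2.63], [-2.56, 2.56]. Speed limits (rad/s): [2.57, 2.57, 3.14, 3.14, 3.14, 3.14].

INTERFACE

Orientations are given as a unit quaternion [w, x, y, z].
In Python, from workcell import get_obs, vision, hand_in gives the robot as it stands. The module is installed in compiled form; this text tells all that it offers.
- The arm moves only by the shell command python3 -m inch 'ROWS' [OPENING]. ROWS is JSON, one flat list of numbers, 4 for each row, row after row: the shift along the tool's x, y, z in cm, then the turn about the tool's z in rad. In form: [tx, ty, tz, spin, tx, ty, tz, spin, ...]. A call has 1 to 12 rows; each row is the pose to reach, as a shift and turn from the pose commanded when the call began, along the tool's axes at that moment; what a row does not reach only later rows make up. A row lasts 1/10 s, in which the tool goes at most 50 mm and 8.59 degrees, less where a joint would pass 70% of its speed; a pose out of reach is approached as far as the arm can. A call with a gripper value outside its range is refused whole. OPENING is the gripper command: -1 is shut, 1 is fully open, values between are in proportion, set as the call begins (- or left out, the last holds). The fingers move at their own pace and stop on an object; the grip force is fixed at half the most. Time passes only in rows, so rows that repeat a pose let the fingers close. It gives the time, the measured TCP pose, the force and the opening at its end, in the units of the state.
- get_obs(): the state, without advancing time (a new reading comes with each control period).
- vision.read_camera(name): name is "side" or "top" or "wrist"; returns the picture (384x512x3 uint8, red, green, blue); there is no depth.
- vision.camera_info(name): a dict with "camera_matrix" (3x3 intrinsics, pixels), "k1" (the pictures are not rectified: a ray, as slopes to the right and down, at radius r is drawn at 1 + k1 r^2 times it, then the intrinsics apply), "camera_from_world" (4x4, takes a point from world to camera coordinates). Camera axes: x right, y up, looking along -z (the intrinsics and any distortion apply to the point x, -y, -z); pixel columns grow to the right and rows downward; lengths in m; the calibration is good to about 2 mm. A picture is of the moment at which its call begins: read the wrist's pose just before it. camera_info takes no time and is no camera call; for the wrist camera it gives the pose at the moment of the call.
- hand_in(): hands the job in, once; it reports no verdict.
The state is a dict: "time_s": time; "joint_positions": joint angles; "joint_velocities": joint speeds; "effort": joint torques, N m; "tcp_pos": TCP position; "ee_rot": TCP orientation; "ft_force": force on the tool from outside, world axes, zero at the start; "moment": the same for the moment, N m; "gripper_width": opening from 0.0 (shut) to 1.0 (fully open).
Only numpy, scipy, OpenCV 4.12 (cv2) and the standard library are available. Lean on these libraries where they do the work, as an engineer would, in place of code of your own. Each camera call takes 0.05 s, during which the arm holds its last target.

## Working session

There is one attempt and no reset: what is moved stays moved. The work goes in short steps, Python scripts to look and compute and a shell command to move; the robot and the scene stay as the last step left them, time stands still between calls to the robot, and variables do not carry over. Pictures are saved under pics/ and viewed, and the job is handed in when it is done.

```bash
mkdir -p pics
python3 - <<'E'
from workcell import get_obs, vision
import cv2,numpy as np
o=get_obs()
for k,v in o.items(): print(k,np.round(v,4))
for n in ["top","side"]:
    im=vision.read_camera(n); cv2.imwrite(f"pics/{n}0.png",im[:,:,::-1])
    i=vision.camera_info(n); print(n,{k:np.round(v,4).tolist() for k,v in i.items()})
E
```

```text
time_s 0.0
joint_positions [ 1.294   0.3203  1.5657  0.      1.2574 -0.02  ]
joint_velocities [ 0.0001  0.0002  0.0003  0.0003  0.0004 -0.0004]
effort [-2.00000e-03 -4.12468e+01 -2.31972e+01  7.26000e-02  4.56000e-02
 -1.00000e-04]
tcp_pos [0.1459 0.5556 0.2131]
ee_rot [ 5.000e-04  7.918e-01  6.107e-01 -7.000e-04]
ft_force [-1.3404 -0.4778 -0.2025]
moment [ 0.0089  0.0826 -0.0373]
gripper_width 1.0013
top {'camera_matrix': [[453.2855, 0.0, 252.0001], [0.0, 453.2855, 196.3674], [0.0, 0.0, 1.0]], 'k1': -0.159, 'camera_from_world': [[-0.0169, -0.9998, -0.008, -0.0296], [0.9835, -0.0181, 0.18, -0.5346], [-0.1801, -0.0048, 0.9836, -1.2762], [0.0, 0.0, 0.0, 1.0]]}
side {'camera_matrix': [[350.9895, 0.0, 255.9654], [0.0, 350.9895, 192.4113], [0.0, 0.0, 1.0]], 'k1': -0.0349, 'camera_from_world': [[-0.9528, -0.3035, -0.0057, 0.4808], [0.1502, -0.4876, 0.8601, -0.1581], [-0.2638, 0.8186, 0.5102, -0.8408], [0.0, 0.0, 0.0, 1.0]]}
```

View pics/top0.png

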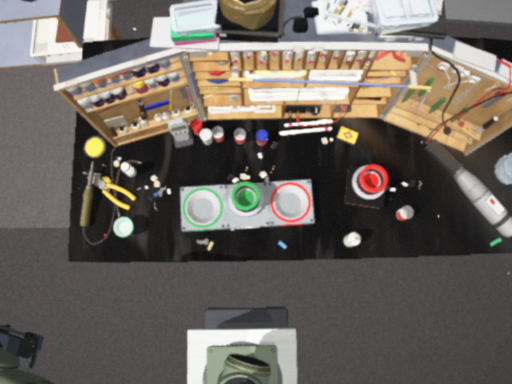

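View pics/side0.png

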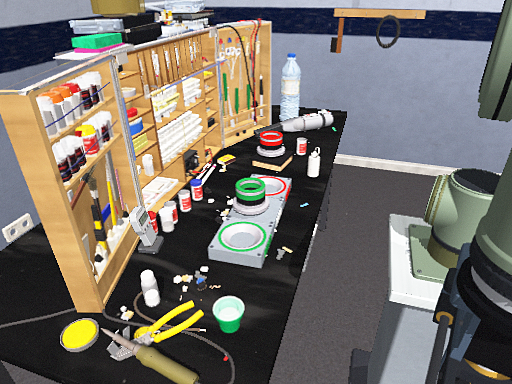

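The green plug is on the pad at about (245,197) in the top view. The green nest is to its left (+y) at about (205,208), the red nest is right at (291,202), and the red plug is on its stand at (371,180). I'll enlarge this.

```bash
cat > h.py <<'E'
import numpy as np,cv2
from workcell import vision
def ray(n,uv,info=None):
    i=info or vision.camera_info(n);K=np.array(i["camera_matrix"]);T=np.array(i["camera_from_world"])
    p=cv2.undistortPoints(np.array([[uv]],float),K,np.array([i["k1"],0,0,0,0.]))[0,0]
    R=T[:3,:3];c=-R.T@T[:3,3];d=R.T@np.array([p[0],-p[1],-1]);return c,d
def atz(n,uv,z,info=None):
    c,d=ray(n,uv,info);return c+d*(z-c[2])/d[2]
def proj(n,P,info=None):
    i=info or vision.camera_info(n);K=np.array(i["camera_matrix"]);T=np.array(i["camera_from_world"])
    q=np.atleast_2d(P)@T[:3,:3].T+T[:3,3]
    x=q[:,0]/-q[:,2];y=-q[:,1]/-q[:,2];f=1+i["k1"]*(x*x+y*y)
    return np.c_[K[0,0]*x*f+K[0,2],K[1,1]*y*f+K[1,2]]
def circ(c,z,r,n=72):
    a=np.linspace(0,2*np.pi,n);return np.c_[c[0]+r*np.cos(a),c[1]+r*np.sin(a),0*a+z]
E
python3 - <<'E'
import cv2
im=cv2.imread("pics/top0.png");cv2.imwrite("pics/top0c.png",cv2.resize(im[160:250,165:325],None,fx=5,fy=5,interpolation=cv2.INTER_CUBIC))
im=cv2.imread("pics/side0.png");cv2.imwrite("pics/side0c.png",cv2.resize(im[160:275,195:305],None,fx=5,fy=5,interpolation=cv2.INTER_CUBIC))
E
```

```text
(no output)
```

View pics/top0c.png

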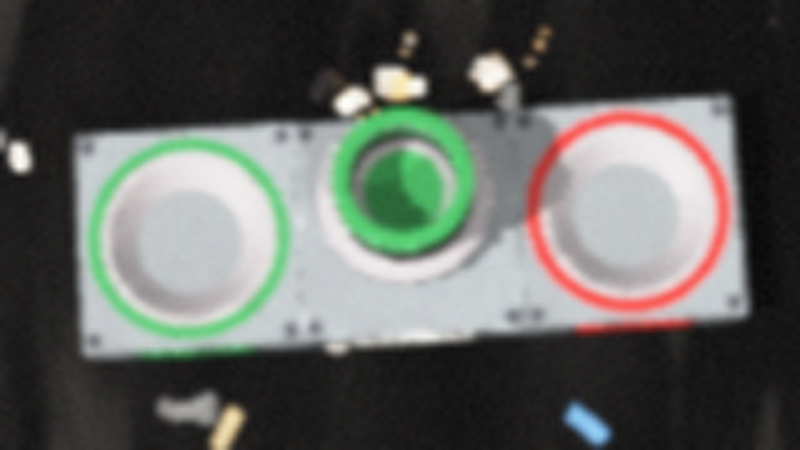

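View pics/side0c.png

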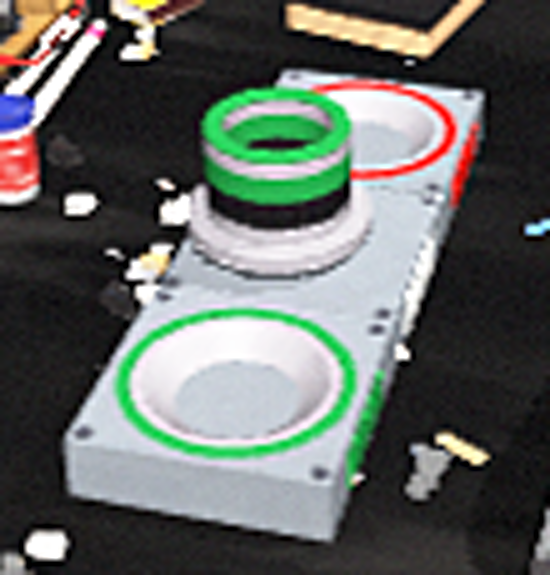

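Run:
```python
from h import *
t=lambda x,y:((x+.5)/5-.5+165,(y+.5)/5-.5+160)
s=lambda x,y:((x+.5)/5-.5+195,(y+.5)/5-.5+160)
g=atz("top",t(190,238),.034);r=atz("top",t(628,210),.034);p=atz("top",t(403,180),.108)
print("top",g,r,p,np.linalg.norm(g-r))
print("side",atz("side",s(237,383),.034),atz("side",s(369,128),.034),atz("side",s(277,127),.108))
print([atz("top",t(*c),.034).round(4) for c in[(75,135),(730,97),(748,315),(83,355)]])
m=(g+r)/2;d=(g-r)/np.linalg.norm(g-r);print(m,d,np.arctan2(-d[0],d[1]))
for n,f in(("top","top0"),("side","side0")):
    im=cv2.imread(f"pics/{f}.png")
    x0,y0,w,h=(165,160,160,90) if n=="top" else (195,160,110,115)
    im=cv2.resize(im[y0:y0+h,x0:x0+w],None,fx=5,fy=5,interpolation=cv2.INTER_CUBIC)
    for c,z,rr in((g,.034,.046),(r,.034,.046),(p,.108,.040),(p,.108,.030),(p,.054,.051),(p,.044,.051)):
        q=(proj(n,circ(c,z,rr))-[x0,y0]+.5)*5-.5
        cv2.polylines(im,[np.int32(q)],1,(255,0,0),1)
    cv2.imwrite(f"pics/{n}_ov.png",im)
```

```text
top [0.50682377 0.10731429 0.034     ] [ 0.51886885 -0.15134411  0.034     ] [ 0.5256059  -0.02037935  0.108     ] 0.25893869905903405
side [0.50468111 0.1125437  0.034     ] [ 0.51254076 -0.15199085  0.034     ] [ 0.52463335 -0.01256674  0.108     ]
[array([0.5702, 0.1765, 0.034 ]), array([ 0.586 , -0.2145,  0.034 ]), array([ 0.4551, -0.2199,  0.034 ]), array([0.4384, 0.1703, 0.034 ])]
[ 0.51284631 -0.02201491  0.034     ] [-0.0465171   0.99891749  0.        ] 0.04653389383538251
```

View pics/top_ov.png

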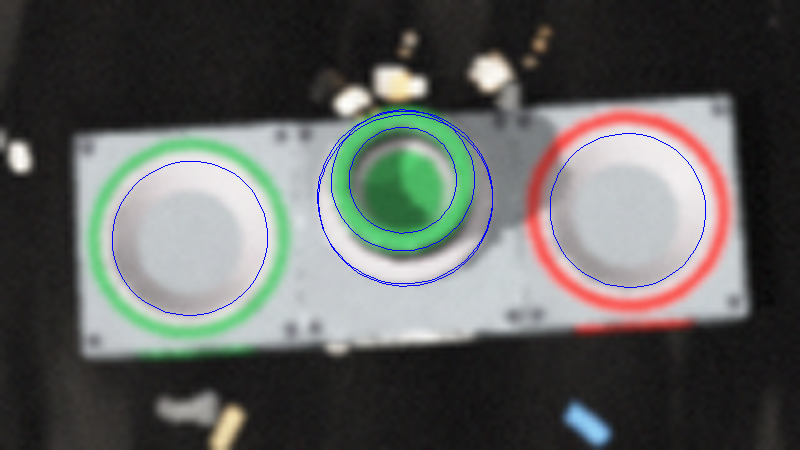

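View pics/side_ov.png

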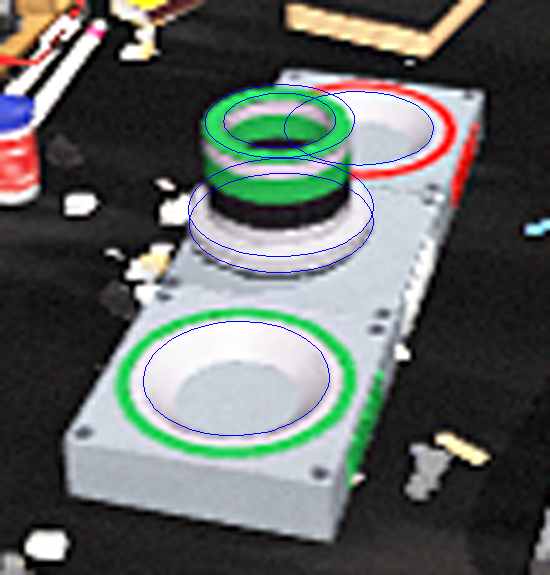

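```bash
cat >> h.py <<'E'
from workcell import get_obs
from scipy.spatial.transform import Rotation as Ro
G=np.array([.506,.109]);P=np.array([.525,-.0185])
u=(G-P)/np.linalg.norm(G-P)
def to(x,y,z,head=None):
    o=get_obs();R=Ro.from_quat(np.array(o["ee_rot"]),scalar_first=True).as_matrix()
    h0=np.arctan2(R[1,0],R[0,0])
    d=R.T@(np.array([x,y,z])-o["tcp_pos"])*100
    print("t",o["time_s"],"tcp",np.round(o["tcp_pos"],4),"F",np.round(o["ft_force"],1),"head",h0,"axis",R[:,2].round(3))
    print("shift cm",d.round(2),"spin",None if head is None else round(h0-head,3))
E
python3 - <<'E'
from h import *
print(u,np.arctan2(-u[0],u[1]))
h=np.arctan2(-u[0],u[1])
S=P-.085*u
to(S[0],S[1],.15,h)
E
```

```text
[-0.14739204  0.98907815] 0.1479309912482895
t 0.1 tcp [0.1459 0.5557 0.2132] F [ 0.  -0.6 -0.3] head 1.3139738265388932 axis [-0.    -0.001 -1.   ]
shift cm [-53.71  54.6    6.4 ] spin 1.166
```

```bash
python3 -m inch '[-3,3,0,0.1, -6,6,0,0.25, -10,10,0,0.4, -13.5,13.5,0,0.55, -17,17,0,0.7, -20.5,20.5,0,0.85, -24,24,0,1.0, -27.5,27.5,0,1.1, -31,31,0,1.17, -34,34,0,1.17, -37,37,0,1.17, -40,40,0,1.17]' -0.2
python3 - <<'E'
from h import *
S=P-.085*u
to(S[0],S[1],.15,.148)
E
```

```text
time_s: 1.3
tcp_pos: [0.4317, 0.0658, 0.2138]
ee_rot: [-0.0, 0.997, 0.072, -0.0]
ft_force: [0.3, 0.6, -0.6]
gripper_width: 0.4
t 1.3 tcp [0.4317 0.0658 0.2138] F [ 0.3  0.6 -0.6] head 0.14328883160895664 axis [-0.  0. -1.]
shift cm [ 8.07 18.18  6.37] spin -0.005
```

```bash
python3 -m inch '[2,4,0,0, 4,8,0,0, 6,12,0,0, 7.5,16,0,0, 8.1,18.2,2,0, 8.1,18.2,5,0, 8.1,18.2,6.4,0, 8.1,18.2,6.4,0]' 0.1
python3 - <<'E'
from h import *
S=P-.085*u
to(S[0],S[1],.040,.148)
for n in["wrist","side"]:cv2.imwrite(f"pics/{n}1.png",vision.read_camera(n)[:,:,::-1])
E
```

```text
time_s: 2.1
tcp_pos: [0.5357, -0.1007, 0.1472]
ee_rot: [-0.001, 0.997, 0.072, -0.003]
ft_force: [-0.6, 0.2, -0.2]
gripper_width: 0.548
t 2.1 tcp [ 0.5357 -0.1007  0.1472] F [-0.6  0.2 -0.2] head 0.14342361388764538 axis [-0.006  0.001 -1.   ]
shift cm [ 0.22  0.23 10.72] spin -0.005
```

View pics/wrist1.png

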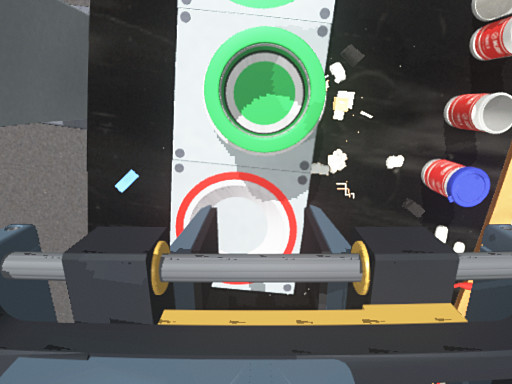

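View pics/side1.png

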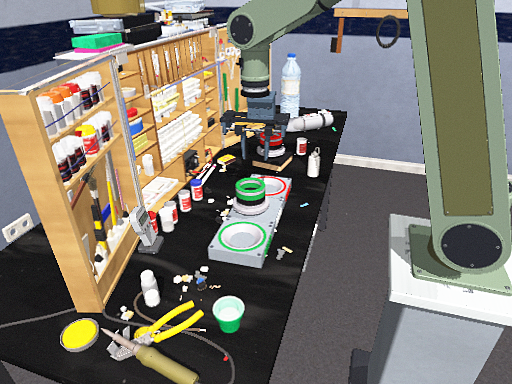

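Run:
```python
from h import *
i=vision.camera_info("wrist")
print(atz("wrist",(264,90),.108,i),atz("wrist",(264,88),.092,i)); print(atz("wrist",(468,187),.09,i),atz("wrist",(480,113),.09,i),atz("wrist",(495,38),.09,i))
print(atz("wrist",(236.5,228),.034,i))
S=P-.085*u
to(S[0],S[1],.040,.148)
```

```text
[ 0.5290053  -0.01892134  0.108     ] [ 0.52891539 -0.01691867  0.092     ]
[ 0.69867215 -0.0658444   0.09      ] [ 0.6901614  -0.00952223  0.09      ] [0.68558823 0.04271711 0.09      ]
[ 0.52169876 -0.14931312  0.034     ]
t 2.2 tcp [ 0.5377 -0.1008  0.1501] F [-0.1  0.4 -0. ] head 0.14410022094993574 axis [-0.  0. -1.]
shift cm [-0.04  0.18 11.01] spin -0.004
```

```bash
python3 -m inch '[0,0,3,0, 0,0,6,0, 0,0,8.5,0, 0,0,10,0, 0,0,10.8,0, 0,0,11.1,0, 0,0,11.1,0, 0,0,11.1,0]'
python3 - <<'E'
from h import *
to(P[0]-.06*u[0],P[1]-.06*u[1],.039,.148)
T=G-.0605*u;to(T[0],T[1],.039)
cv2.imwrite(f"pics/side2.png",cv2.resize(vision.read_camera("side")[120:290,180:340,::-1],None,fx=3.5,fy=3.5))
E
```

```text
time_s: 3.0
tcp_pos: [0.5385, -0.1009, 0.04]
ee_rot: [0.0, 0.997, 0.072, 0.001]
ft_force: [-0.4, 0.7, -0.8]
gripper_width: 0.551
t 3.0 tcp [ 0.5385 -0.1009  0.04  ] F [-0.4  0.7 -0.8] head 0.14413810424463766 axis [ 0.002 -0.    -1.   ]
shift cm [-0.13 -2.35  0.1 ] spin -0.004
t 3.0 tcp [ 0.5385 -0.1009  0.04  ] F [-0.4  0.7 -0.8] head 0.14413810424463766 axis [ 0.002 -0.    -1.   ]
shift cm [ -0.18 -15.19   0.09] spin None
```

View pics/side2.png

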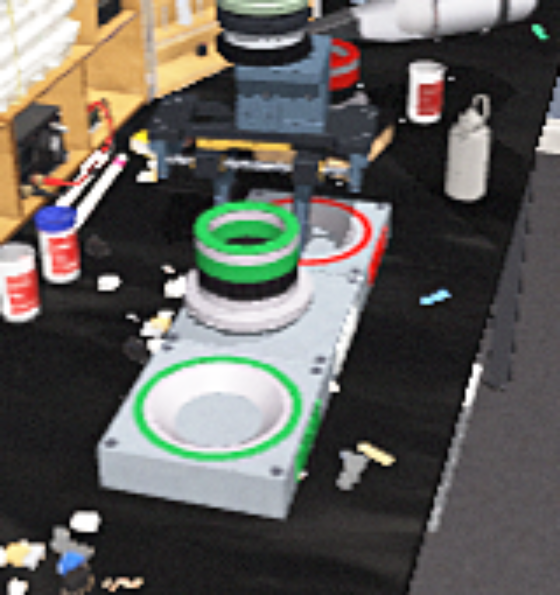

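```bash
python3 -m inch '[0,-0.9,0.1,0, 0,-1.6,0.1,0, 0,-2.1,0.1,0, 0,-2.5,0.1,0, 0,-2.9,0.1,0, 0,-3.3,0.1,0, 0,-3.7,0.1,0, 0,-4.2,0.1,0, 0,-4.7,0.1,0, 0,-5.2,0.1,0, 0,-5.7,0.1,0, 0,-6.2,0.1,0]'
python3 - <<'E'
from h import *
T=G-.0605*u;to(T[0],T[1],.039)
i=vision.camera_info("wrist")
im=vision.read_camera("wrist")[:,:,::-1].copy()
cv2.imwrite(f"pics/w3.png",im)
cv2.imwrite(f"pics/side3.png",cv2.resize(vision.read_camera("side")[140:290,180:340,::-1],None,fx=3.5,fy=3.5))
E
```

```text
time_s: 4.25
tcp_pos: [0.5287, -0.039, 0.038]
ee_rot: [-0.0, 0.997, 0.072, 0.0]
ft_force: [0.6, -2.6, 1.2]
gripper_width: 0.552
t 4.25 tcp [ 0.5287 -0.039   0.038 ] F [ 0.6 -2.6  1.2] head 0.1440392521143092 axis [ 0.  0. -1.]
shift cm [-0.09 -8.93 -0.1 ] spin None
```

View pics/w3.png

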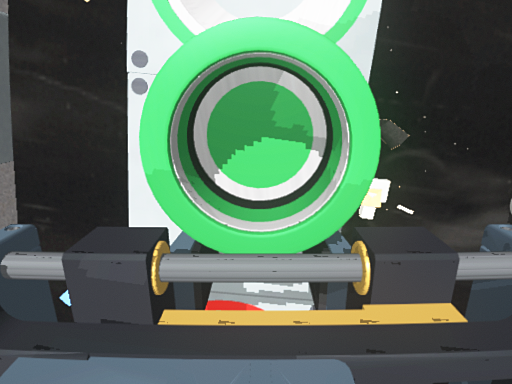

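View pics/side3.png

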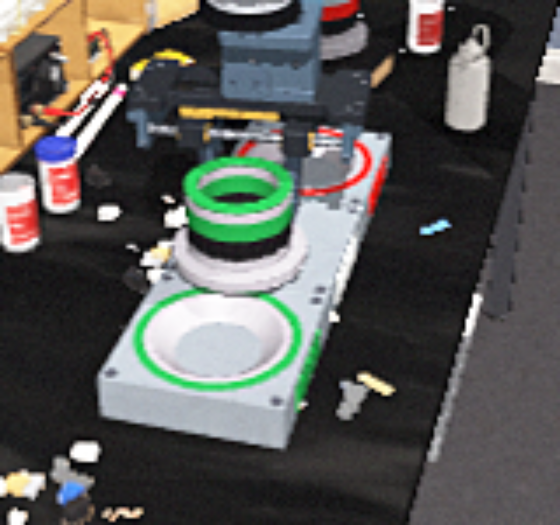

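Run:
```python
from h import *
i=vision.camera_info("wrist")
p=atz("wrist",(260,136),.108,i);print(p)
im=cv2.imread("pics/w3.png")
for c,z,r in((p,.108,.04),(G,.034,.051),(G,.034,.059)):
    cv2.polylines(im,[np.int32(proj("wrist",circ(c,z,r),i))],1,(255,0,0),1)
cv2.imwrite("pics/w3o.png",im[:260])
```

```text
[0.5197332  0.02450139 0.108     ]
```

View pics/w3o.png

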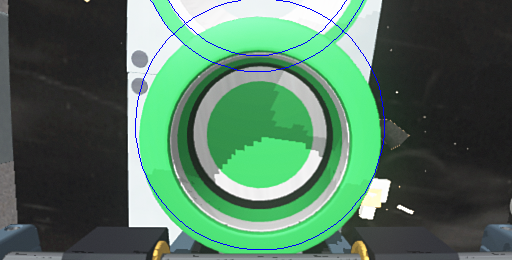

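```bash
python3 -m inch '[0,-0.4,0,0, 0,-0.8,0,0, 0,-1.2,0,0, 0,-1.6,0,0, 0,-2.0,0,0, 0,-2.4,0,0, 0,-2.8,0,0, -0.05,-3.2,0,0, -0.05,-3.6,0,0, -0.05,-3.9,0,0, -0.05,-4.2,0,0, -0.05,-4.5,0,0]'
python3 -m inch '[0,-0.3,0,0, 0,-0.6,0,0, 0,-0.9,0,0, 0,-1.2,0,0, 0,-1.5,0,0, 0,-1.8,0,0]'
python3 - <<'E'
from h import *
T=G-.0605*u;to(T[0],T[1],.039)
im=vision.read_camera("wrist")[:,:,::-1].copy()
cv2.imwrite(f"pics/w4.png",im)
cv2.imwrite(f"pics/side4.png",cv2.resize(vision.read_camera("side")[140:290,180:340,::-1],None,fx=3.5,fy=3.5))
E
```

```text
time_s: 5.55
tcp_pos: [0.5218, 0.0052, 0.038]
ee_rot: [-0.0, 0.997, 0.072, 0.0]
ft_force: [0.1, -1.5, 0.2]
gripper_width: 0.553
time_s: 6.15
tcp_pos: [0.519, 0.0234, 0.0379]
ee_rot: [-0.0, 0.997, 0.072, -0.0]
ft_force: [-0.2, -0.2, -0.2]
gripper_width: 0.55
t 6.15 tcp [0.519  0.0234 0.0379] F [-0.2 -0.2 -0.2] head 0.14345219788950364 axis [-0.     0.001 -1.   ]
shift cm [-0.03 -2.61 -0.11] spin None
```

View pics/w4.png

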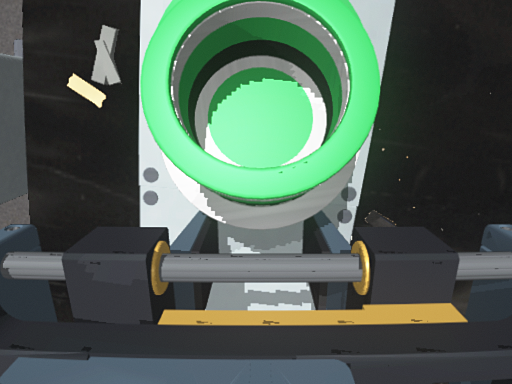

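View pics/side4.png

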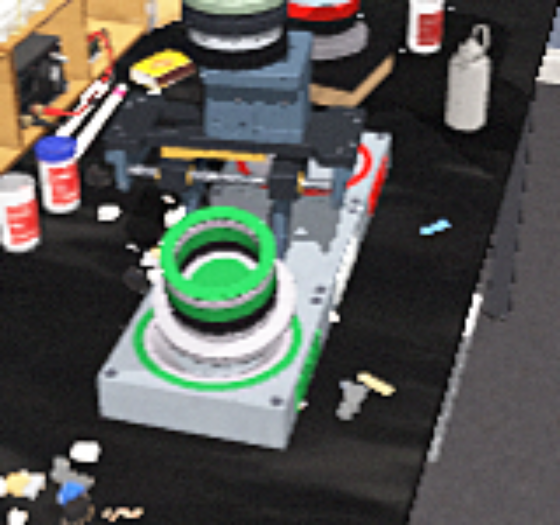

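The plug is leaning forward into the green nest as expected, with about 2.6 cm left to push. I'll keep pushing slowly.

```bash
python3 -m inch '[0,-0.3,0,0, 0,-0.6,0,0, 0,-0.9,0,0, 0,-1.2,0,0, 0,-1.5,0,0, 0,-1.7,0,0, 0,-1.9,0,0, 0,-2.1,0,0]'
python3 - <<'E'
from h import *
T=G-.0605*u;to(T[0],T[1],.039)
im=vision.read_camera("wrist")[:,:,::-1].copy()
cv2.imwrite(f"pics/w5.png",im)
cv2.imwrite(f"pics/side5.png",cv2.resize(vision.read_camera("side")[140:290,180:340,::-1],None,fx=3.5,fy=3.5))
E
```

```text
time_s: 7.05
tcp_pos: [0.5165, 0.0426, 0.0381]
ee_rot: [0.001, 0.997, 0.073, 0.0]
ft_force: [2.0, -7.6, 0.6]
gripper_width: 0.553
t 7.05 tcp [0.5165 0.0426 0.0381] F [ 2.  -7.6  0.6] head 0.1455241090763762 axis [ 0.001 -0.002 -1.   ]
shift cm [-0.06 -0.67 -0.09] spin None
```

View pics/w5.png

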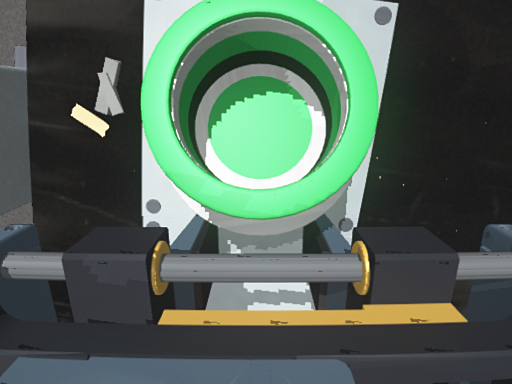

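View pics/side5.png

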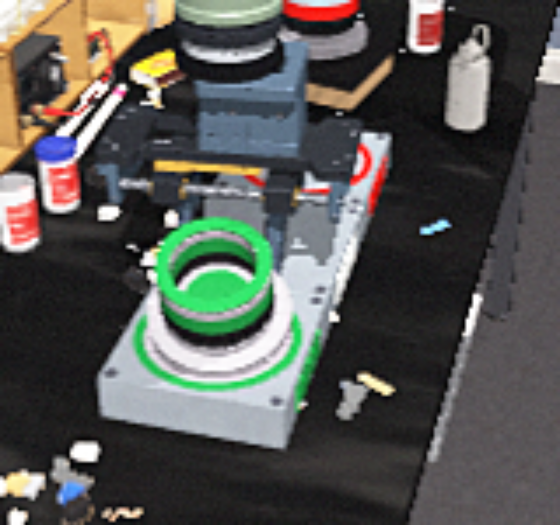

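```bash
python3 -m inch '[0,-0.2,0,0, 0,-0.35,0,0, -0.03,-0.5,0,0, -0.05,-0.6,0,0, -0.05,-0.7,0,0, -0.05,-0.7,0,0]'
python3 - <<'E'
from h import *
T=G-.0605*u;to(T[0],T[1],.039)
im=vision.read_camera("wrist")[:,:,::-1].copy()
cv2.imwrite(f"pics/w6.png",im)
cv2.imwrite(f"pics/side6.png",cv2.resize(vision.read_camera("side")[140:290,180:340,::-1],None,fx=3.5,fy=3.5))
E
```

```text
time_s: 7.75
tcp_pos: [0.5146, 0.0508, 0.038]
ee_rot: [-0.0, 0.997, 0.072, -0.0]
ft_force: [1.1, -0.1, 0.9]
gripper_width: 0.552
t 7.75 tcp [0.5146 0.0508 0.038 ] F [ 1.1 -0.1  0.9] head 0.14331133645257071 axis [-0.     0.001 -1.   ]
shift cm [ 0.01  0.17 -0.1 ] spin None
```

View pics/w6.png

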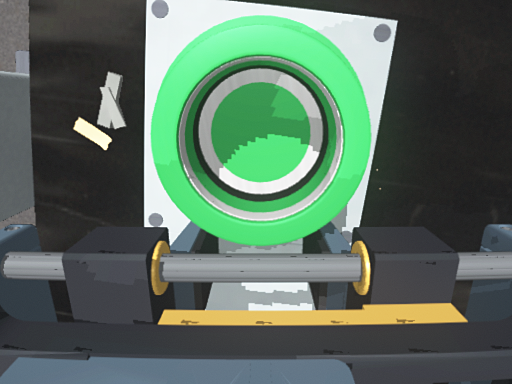

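View pics/side6.png

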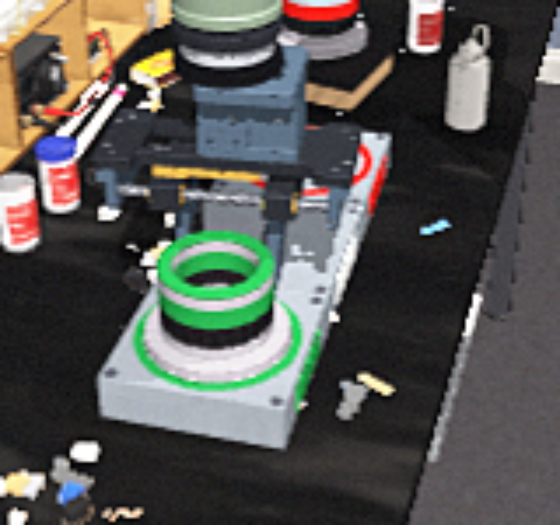

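It has dropped in: the concentric rings in the wrist view show it upright, and the contact force is zero. I'll back off, rise and check.

```bash
python3 -m inch '[0,0.5,0,0, 0,1.5,0,0, 0,3,0,0, 0,3,-3,0, 0,3,-7,0, 0,3,-11,0, 0,3,-11.5,0, 0,3,-11.5,0]' -1
python3 - <<'E'
from h import *
i=vision.camera_info("wrist")
to(G[0],G[1],.086,.148)
im=vision.read_camera("wrist")[:,:,::-1].copy()
cv2.imwrite(f"pics/w7r.png",im)
s=vision.read_camera("side")[:,:,::-1].copy();cv2.imwrite("pics/side7r.png",s)
t=vision.read_camera("top")[:,:,::-1].copy();cv2.imwrite("pics/top7r.png",t)
import pickle;pickle.dump(i,open("i7.pkl","wb"))
x0,y0,w,h=205,195,80,75
S=cv2.resize(s[y0:y0+h,x0:x0+w],None,fx=7,fy=7,interpolation=cv2.INTER_CUBIC)
for z,r in((.098,.04),(.044,.051),(.098,.03)):
    cv2.polylines(im,[np.int32(proj("wrist",circ(G,z,r),i))],1,(255,0,0),1)
    cv2.polylines(S,[np.int32((proj("side",circ(G,z,r))-[x0,y0]+.5)*7)],1,(255,0,0),1)
cv2.imwrite("pics/w7.png",im);cv2.imwrite("pics/s7.png",S)
E
```

```text
time_s: 8.65
tcp_pos: [0.5197, 0.0199, 0.1541]
ee_rot: [0.0, 0.997, 0.071, 0.001]
ft_force: [-0.4, -0.5, -0.7]
gripper_width: 0.006
t 8.65 tcp [0.5197 0.0199 0.1541] F [-0.4 -0.5 -0.7] head 0.1430765548525053 axis [ 0.003  0.    -1.   ]
shift cm [-0.1  -9.02  6.8 ] spin -0.005
```

View pics/w7.png

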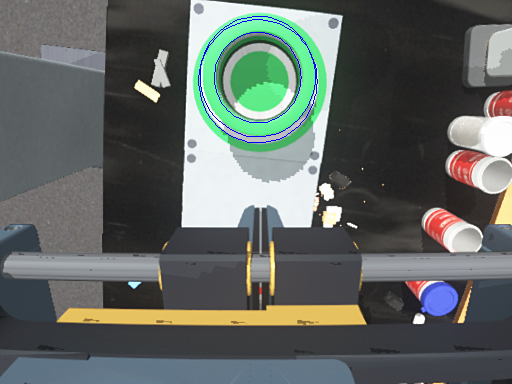

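View pics/s7.png

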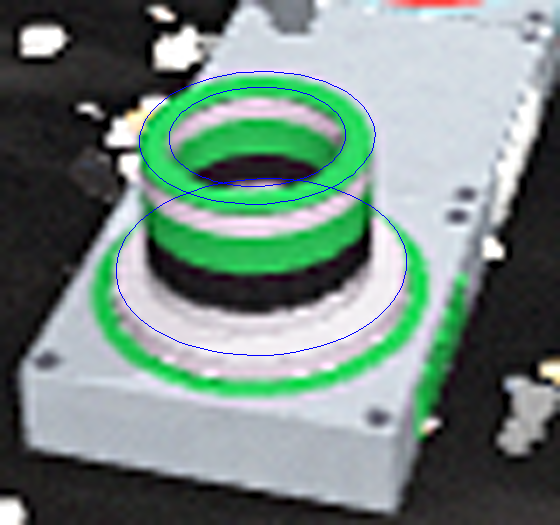

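```bash
python3 -m inch '[0,-2,0,0, 0,-5,0,0, 0,-7.5,0,0, -0.1,-9,0,0, -0.1,-9,0,0, -0.1,-9,2,0, -0.1,-9,4,0, -0.1,-9,6,0, -0.1,-9,7,0, -0.1,-9,7,0, -0.1,-9,7,0]'
python3 - <<'E'
from h import *
to(G[0],G[1],.084,.148)
cv2.imwrite(f"pics/w8.png",vision.read_camera("wrist")[:,:,::-1])
s=vision.read_camera("side")[:,:,::-1].copy()
x0,y0,w,h=205,165,80,105
cv2.imwrite("pics/s8.png",cv2.resize(s[y0:y0+h,x0:x0+w],None,fx=5.5,fy=5.5,interpolation=cv2.INTER_CUBIC))
E
```

```text
time_s: 9.9
tcp_pos: [0.5055, 0.1093, 0.0832]
ee_rot: [0.0, 0.997, 0.072, 0.0]
ft_force: [0.1, 0.7, 0.3]
gripper_width: 0.003
t 9.9 tcp [0.5055 0.1093 0.0832] F [0.1 0.7 0.3] head 0.14357449331093858 axis [ 0.  0. -1.]
shift cm [ 0.04  0.04 -0.08] spin -0.004
```

View pics/w8.png

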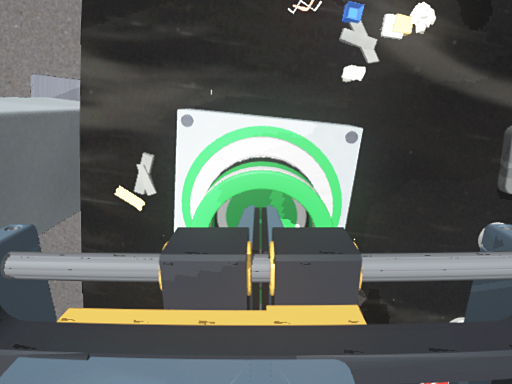

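View pics/s8.png

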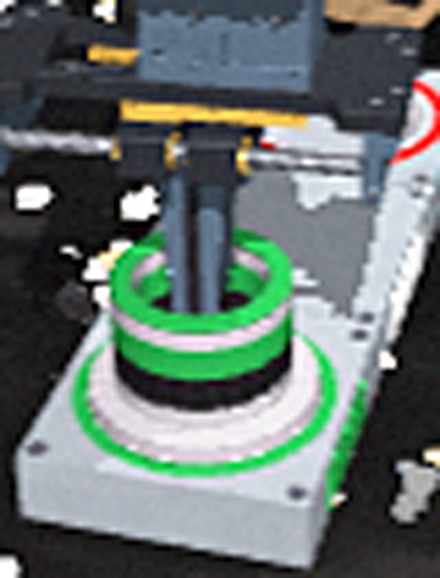

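The closed fingers are inside the recess and touching nothing. I'll wait a moment, then push slowly towards the pad.

```bash
python3 -m inch '[0,0,0,0, 0,0,0,0, 0,0,0,0, 0,0,0,0, 0,0,0,0, 0,0.3,0,0, 0,0.6,0,0, 0,0.8,0,0, 0,1.0,0,0, 0,1.2,0,0, 0,1.4,0,0, 0,1.6,0,0]'
python3 - <<'E'
from h import *
to(G[0],G[1],.084,.148)
cv2.imwrite(f"pics/w9.png",vision.read_camera("wrist")[:,:,::-1])
s=vision.read_camera("side")[:,:,::-1].copy()
x0,y0,w,h=205,165,80,105
cv2.imwrite("pics/s9.png",cv2.resize(s[y0:y0+h,x0:x0+w],None,fx=5.5,fy=5.5,interpolation=cv2.INTER_CUBIC))
E
```

```text
time_s: 11.2
tcp_pos: [0.5074, 0.0942, 0.0831]
ee_rot: [-0.001, 0.997, 0.072, 0.0]
ft_force: [0.6, 2.7, 1.7]
gripper_width: 0.007
t 11.2 tcp [0.5074 0.0942 0.0831] F [0.6 2.7 1.7] head 0.14351912317206691 axis [ 0.     0.001 -1.   ]
shift cm [ 0.07 -1.48 -0.09] spin -0.004
```

View pics/s9.png

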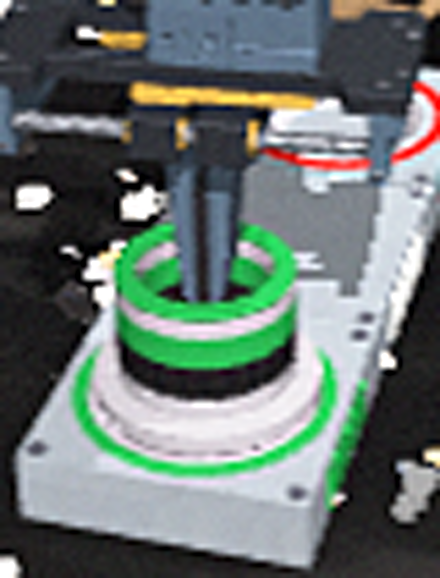

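It has begun to tip and the force is about 2.7 N. I'll push 8 mm further to make the rock clear.

```bash
python3 -m inch '[0,0.2,0,0, 0,0.4,0,0, 0,0.6,0,0, 0,0.8,0,0, 0,0.8,0,0, 0,0.8,0,0]'
python3 - <<'E'
from h import *
to(G[0],G[1],.084,.148)
s=vision.read_camera("side")[:,:,::-1].copy()
x0,y0,w,h=205,165,80,105
cv2.imwrite("pics/s10.png",cv2.resize(s[y0:y0+h,x0:x0+w],None,fx=5.5,fy=5.5,interpolation=cv2.INTER_CUBIC))
E
```

```text
time_s: 11.9
tcp_pos: [0.5087, 0.0859, 0.0831]
ee_rot: [-0.0, 0.997, 0.072, 0.0]
ft_force: [-0.1, 3.8, 3.4]
gripper_width: 0.001
t 11.9 tcp [0.5087 0.0859 0.0831] F [-0.1  3.8  3.4] head 0.14377856856642432 axis [ 0.  0. -1.]
shift cm [ 0.06 -2.32 -0.09] spin -0.004
```

View pics/s10.png

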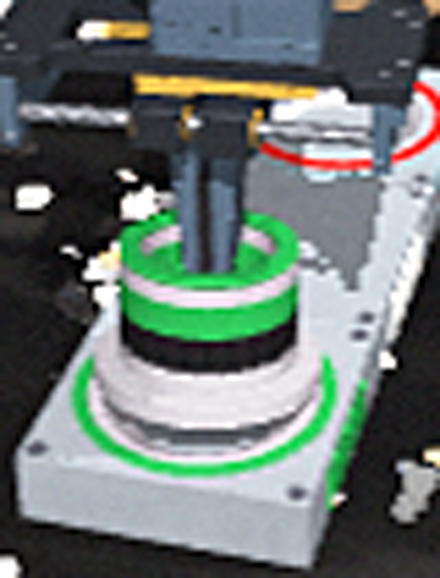

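It is clearly rocked, at an estimated 13°, with a dark gap visible under its near shoulder. Next I'll let it fall back.

```bash
python3 -m inch '[0,-0.3,0,0, 0,-0.7,0,0, 0,-1.1,0,0, 0,-1.5,0,0, 0,-1.9,0,0, 0,-2.3,0,0, 0,-2.3,0,0, 0,-2.3,0,0, 0,-2.3,0,0]'
python3 - <<'E'
from h import *
to(G[0],G[1],.084,.148)
s=vision.read_camera("side")[:,:,::-1].copy()
x0,y0,w,h=205,165,80,105
cv2.imwrite("pics/s11.png",cv2.resize(s[y0:y0+h,x0:x0+w],None,fx=5.5,fy=5.5,interpolation=cv2.INTER_CUBIC))
E
```

```text
time_s: 12.85
tcp_pos: [0.5052, 0.1086, 0.083]
ee_rot: [0.0, 0.997, 0.072, 0.0]
ft_force: [0.5, -0.6, 0.8]
gripper_width: 0.001
t 12.85 tcp [0.5052 0.1086 0.083 ] F [ 0.5 -0.6  0.8] head 0.14401444040094896 axis [ 0. -0. -1.]
shift cm [ 0.08 -0.03 -0.1 ] spin -0.004
```

View pics/s11.png

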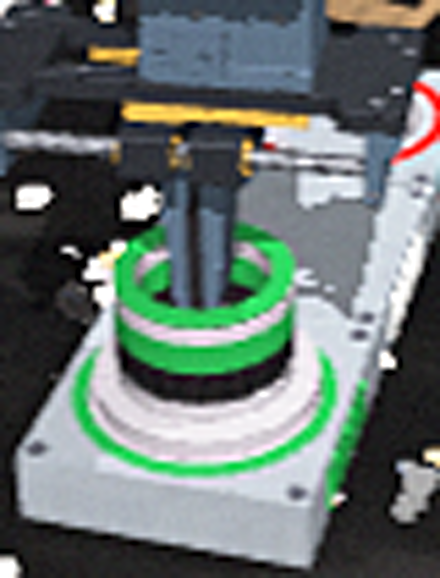

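It looks shifted by about 1 px compared with before. I'll lift out straight up and compare with the picture taken before the rock.

```bash
python3 -m inch '[0,0,-1,0, 0,0,-3,0, 0,0,-6,0, 0,0,-7,0, 0,4,-7,0, 0,8,-7,0, 0,9,-7,0, 0,9,-7,0, 0,9,-7,0]'
python3 - <<'E'
from h import *
to(.5197,.0199,.1541,.1431)
i=vision.camera_info("wrist")
w=vision.read_camera("wrist")[:,:,::-1].copy();s=vision.read_camera("side")[:,:,::-1].copy();t=vision.read_camera("top")[:,:,::-1].copy()
cv2.imwrite("pics/w12.png",w);cv2.imwrite("pics/side12.png",s);cv2.imwrite("pics/top12.png",t)
x0,y0,ww,h=205,195,80,75
a=cv2.imread("pics/side7r.png")
f=lambda q:cv2.resize(q[y0:y0+h,x0:x0+ww],None,fx=5,fy=5,interpolation=cv2.INTER_CUBIC)
cv2.imwrite("pics/cmp12.png",np.hstack([f(a),f(s)]))
a=cv2.imread("pics/w7r.png")
cv2.imwrite("pics/cmpw12.png",cv2.resize(np.hstack([a[0:230,140:400],w[0:230,140:400]]),None,fx=1.5,fy=1.5))
E
```

```text
time_s: 13.8
tcp_pos: [0.5178, 0.0202, 0.1527]
ee_rot: [-0.0, 0.997, 0.072, -0.0]
ft_force: [-0.8, 0.7, -0.0]
gripper_width: 0.001
t 13.8 tcp [0.5178 0.0202 0.1527] F [-0.8  0.7 -0. ] head 0.14350299306961384 axis [-0.001  0.001 -1.   ]
shift cm [ 0.18  0.05 -0.14] spin 0.0
```

View pics/cmp12.png

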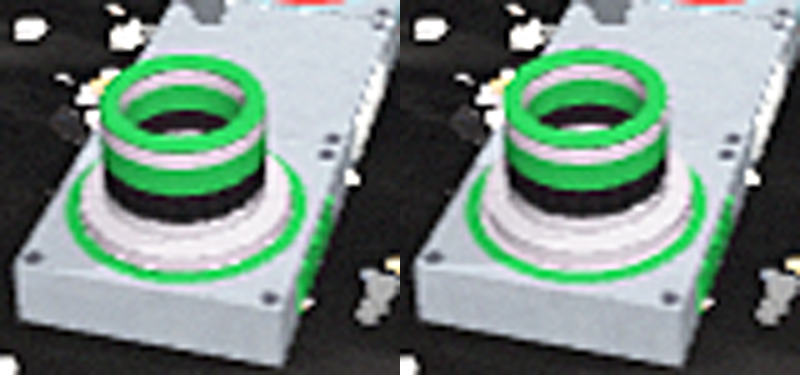

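View pics/cmpw12.png

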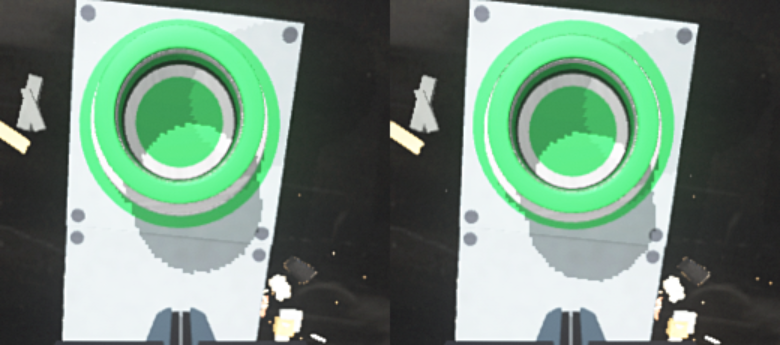

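View pics/top12.png

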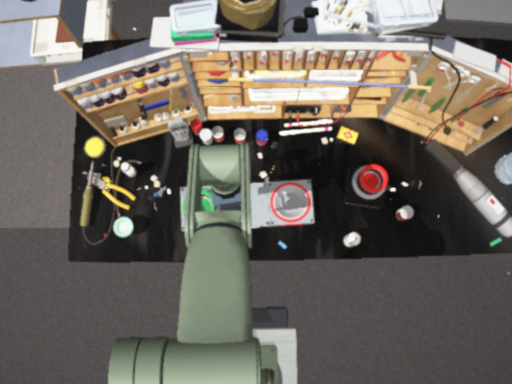

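Run:
```python
import cv2,numpy as np
for n,f in(("A","w7r"),("B","w12")):
    a=cv2.imread(f"pics/{f}.png")[0:165,180:340]
    cv2.imwrite(f"pics/z{n}.png",cv2.resize(a,None,fx=3.6,fy=3.6,interpolation=cv2.INTER_CUBIC))
```

View pics/zA.png

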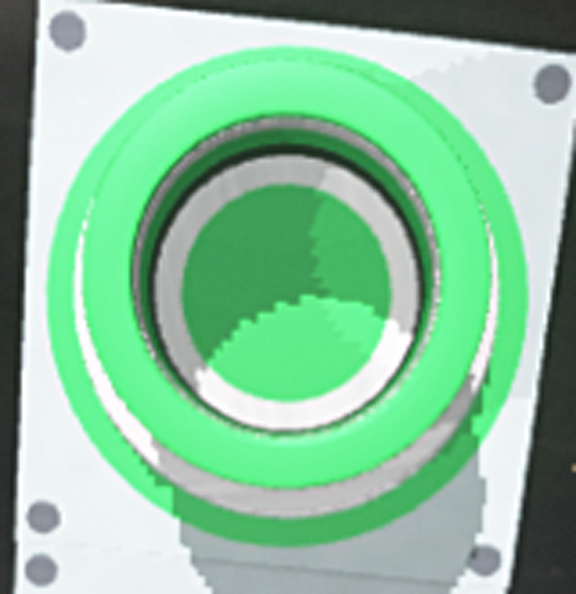

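View pics/zB.png

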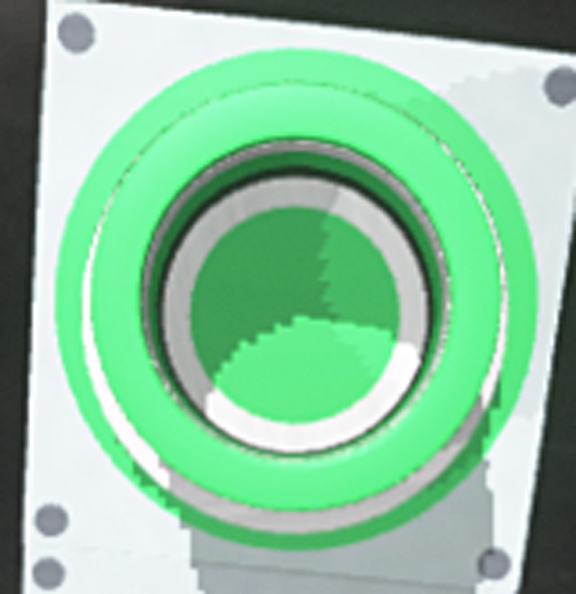

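Run:
```python
from h import *
import pickle
iB=vision.camera_info("wrist");iA=pickle.load(open("i7.pkl","rb"))
f=lambda x,y:((x+.5)/3.6-.5+180,(y+.5)/3.6-.5)
def mid(i,a,b,z): 
    p,q=atz("wrist",f(*a),z,i),atz("wrist",f(*b),z,i);return ((p+q)/2).round(4)[:2],round(np.linalg.norm(p-q)*1000,1)
for n,i,ring,rim,fl,sh in(("A",iA,(288,45,547),(285,113,437),(286,150,433),517),("B",iB,(297.5,48,550),(296,138,460),(296,173,455),535)):
    r=mid(i,(ring[0],ring[1]),(ring[0],ring[2]),.034)
    print(n,"ring",r,"rimin",mid(i,rim[:1]+rim[1:2],(rim[0],rim[2]),.098),"floor",mid(i,(fl[0],fl[1]),(fl[0],fl[2]),.058))
    print(" shoulder edge",atz("wrist",f(ring[0],sh),.044,i)-np.r_[r[0],0])
```

```text
A ring (array([0.5075, 0.1086]), np.float64(119.8)) rimin (array([0.5065, 0.1102]), np.float64(59.7)) floor (array([0.5068, 0.1099]), np.float64(61.7))
 shoulder edge [ 0.00719473 -0.05029609  0.044     ]
B ring (array([0.5076, 0.1091]), np.float64(119.5)) rimin (array([0.5071, 0.1069]), np.float64(59.5)) floor (array([0.5075, 0.1062]), np.float64(61.7))
 shoulder edge [ 0.0078343  -0.05385491  0.044     ]
```

The rim, floor and shoulder have all shifted together by about 4 mm towards the pad. That matches sliding across the ±2 mm play in the seat while still upright. I'll take a low, close look at the shoulder to confirm.

```bash
python3 -m inch '[0,0.3,2,0, 0,0.5,5,0, 0,0.5,8,0, 0,0.5,10,0, 0,0.5,10.5,0, 0,0.5,10.5,0, 0,0.5,10.5,0]'
python3 - <<'E'
from h import *
to(G[0],G[1],.04,.148)
i=vision.camera_info("wrist");im=vision.read_camera("wrist")[:,:,::-1].copy()
import pickle;pickle.dump(i,open("i13.pkl","wb"));cv2.imwrite("pics/w13.png",im)
cv2.imwrite("pics/w13z.png",cv2.resize(im[0:220,120:400],None,fx=2.7,fy=2.7,interpolation=cv2.INTER_CUBIC))
E
```

```text
time_s: 14.65
tcp_pos: [0.5198, 0.0151, 0.0489]
ee_rot: [-0.0, 0.997, 0.072, 0.001]
ft_force: [0.0, -0.6, 1.1]
gripper_width: 0.005
t 14.65 tcp [0.5198 0.0151 0.0489] F [ 0.  -0.6  1.1] head 0.14458222315329394 axis [ 0.002  0.    -1.   ]
shift cm [-0.01 -9.49  0.89] spin -0.003
```

View pics/w13z.png

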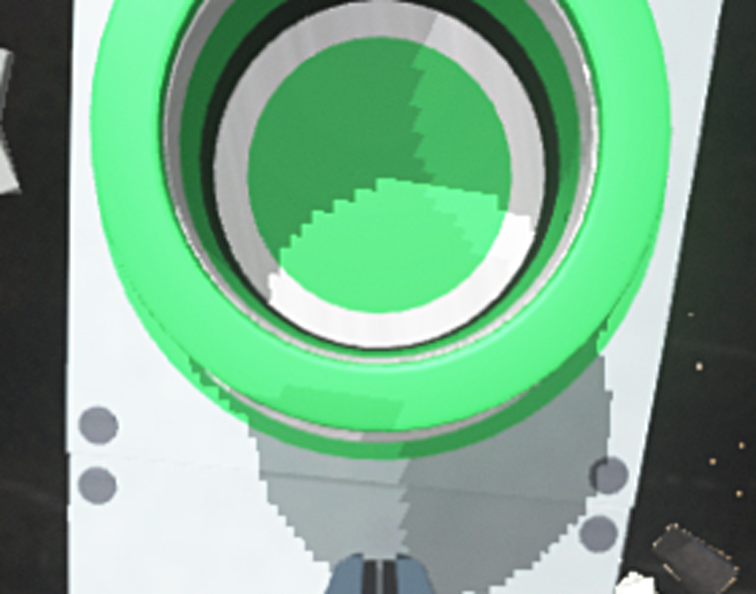

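Run:
```python
from h import *
import pickle
i=pickle.load(open("i13.pkl","rb"))
f=lambda x,y:((x+.5)/2.7-.5+120,(y+.5)/2.7-.5)
for n,y,z,r in(("rim out",430,.098,.040),("rim in",358,.098,.030),("floor",347,.058,.030),("shoulder",441,.044,.051),("ring",458,.034,.0598)):
    p=atz("wrist",f(378,y),z,i)[:2]; p2=atz("wrist",f(378,y+2),z,i)[:2]
    print(n,((p-G)@u*1000+r*1000).round(2),"per 2px",((p2-p)@u*1000).round(2))
a=atz("wrist",f(163,115),.098,i);b=atz("wrist",f(598,115),.098,i);print("inner dia",np.linalg.norm(a-b))
a=atz("wrist",f(90,130),.098,i);b=atz("wrist",f(671,130),.098,i);print("outer dia",np.linalg.norm(a-b))
```

```text
rim out -2.36 per 2px -0.3
rim in -1.94 per 2px -0.28
floor -3.48 per 2px -0.38
shoulder -3.24 per 2px -0.43
ring -0.22 per 2px -0.46
inner dia 0.05854604887356549
outer dia 0.07868477349195281
```

The plug is flat on its shoulder and upright to within about 1° (measurement noise), but 2–3 mm off-centre towards the pad. A gentle low push on the shoulder with both fingers, about 2 mm, should centre it without tipping it.

```bash
python3 -m inch '[0,0,0.6,0, 0,0,1.1,0, 0,-0.8,1.1,0, 0,-1.6,1.1,0, 0,-2.2,1.1,0, 0,-2.6,1.1,0, 0,-2.9,1.1,0, 0,-3.1,1.1,0, 0,-3.2,1.1,0, 0,-3.3,1.1,0, 0,-3.4,1.1,0, 0,-3.4,1.1,0]' 0.1
python3 - <<'E'
from h import *
T=G-.0605*u;to(T[0],T[1],.038,.148)
E
```

```text
time_s: 15.9
tcp_pos: [0.5141, 0.0482, 0.0369]
ee_rot: [0.0, 0.997, 0.072, 0.0]
ft_force: [0.8, -1.2, 0.3]
gripper_width: 0.551
t 15.9 tcp [0.5141 0.0482 0.0369] F [ 0.8 -1.2  0.3] head 0.1439290589792211 axis [ 0. -0. -1.]
shift cm [ 0.09 -0.09 -0.11] spin -0.004
```

Light contact, about 1.2 N. I'll retreat, lift and do the final check.

```bash
python3 -m inch '[0,0.5,0,0, 0,1.5,0,0, 0,2.9,0,0, 0,2.9,-3,0, 0,2.9,-7,0, 0,2.9,-11,0, 0,2.9,-11.7,0, 0,2.9,-11.7,0, 0,2.9,-11.7,0]'
python3 - <<'E'
from h import *
to(G[0],G[1],.084,.148)
i=vision.camera_info("wrist");w=vision.read_camera("wrist")[:,:,::-1].copy();s=vision.read_camera("side")[:,:,::-1].copy()
import pickle;pickle.dump(i,open("i14.pkl","wb"))
cv2.imwrite("pics/w14.png",w);cv2.imwrite("pics/side14.png",s)
cv2.imwrite("pics/w14z.png",cv2.resize(w[0:165,180:340],None,fx=3.6,fy=3.6,interpolation=cv2.INTER_CUBIC))
E
```

```text
time_s: 16.8
tcp_pos: [0.5172, 0.0191, 0.1527]
ee_rot: [-0.0, 0.997, 0.072, -0.001]
ft_force: [0.1, 0.8, -0.6]
gripper_width: 0.552
t 16.8 tcp [0.5172 0.0191 0.1527] F [ 0.1  0.8 -0.6] head 0.14345813083069198 axis [-0.002 -0.    -1.   ]
shift cm [ 0.19 -9.06  6.88] spin -0.005
```

View pics/w14z.png

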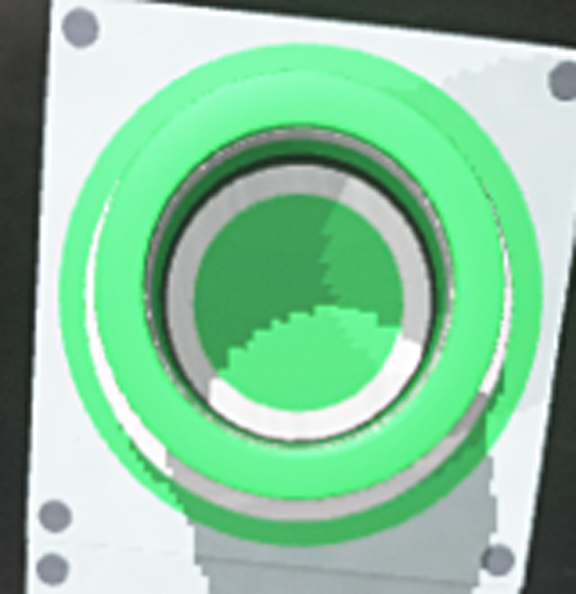

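View pics/side14.png

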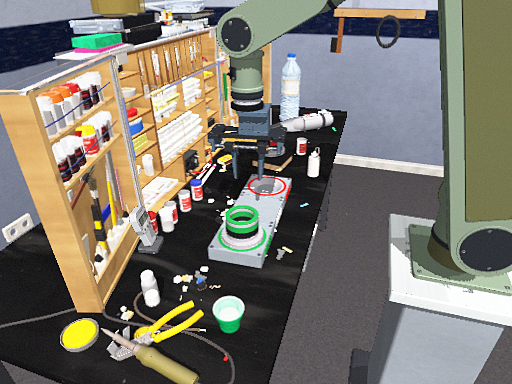

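Run:
```python
from h import *
i=vision.camera_info("wrist");f=lambda x,y:((x+.5)/3.6-.5+180,(y+.5)/3.6-.5)
m=lambda x,a,b,z:(((atz("wrist",f(x,a),z,i)+atz("wrist",f(x,b),z,i))/2)[:2]-G)@u*1000
print("ring",m(300,44,546,.034),"rim",m(299,124,448,.098),"floor",m(299,161,440,.058))
from workcell import hand_in
print(hand_in())
```

```text
ring -0.4396930783206489 rim -1.1514684123423884 floor -1.295361867246514
the job is handed in; nothing more can be done
None
```

The green plug is home in the green nest and has been rocked. I handed the job in at about 17 s of the 50 s allowed; no verdict was reported.

**What I did**
- **Slide:** I pushed the green plug low on its shoulder with two spread fingertips, from the middle pad into the green-ringed nest. It leaned in and dropped home upright, then stood untouched for about 3 s.
- **Rock:** I pushed outward with the closed fingers inside its recess, towards the pad. It tipped by about 13°, worked out from how far the fingers pushed, and the side view showed a clear gap under its shoulder. It fell back upright when I let go.
- **Extra step you didn't ask for:** after falling back it sat 2–3 mm off-centre towards the pad, roughly the edge of its ±2 mm play. I gave it one more gentle push of about 2 mm, low on the shoulder, with about 1 N of contact force, then backed the arm off.

**Last checks**
- **Centring:** the rim and recess floor are less than 1 mm off the centre of the ring. They line up to about 0.15 mm, so the plug is upright.
- **Seating:** I judged that the shoulder is flat on the deck from the pictures only.
- **Other objects:** in the last side view the bottles and cup look undisturbed. The arm partly hides the red plug there; an earlier top view, after the rock, shows it on its stand.
- **Forces:** wrist readings stayed below about 8 N wherever I read them, and the robot is touching nothing.
- **Disagreement:** the side and top cameras differ by up to 8 mm on my readings of positions. I relied on the wrist camera, which matched the known sizes to 1–2 mm.

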